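# Shut a stained slide into the dark chamber

## Robot

A 7-joint arm with a two-finger parallel gripper is mounted at the origin on a cart in front of the work surface, level with it; the furniture and walls round the work are solid. World frame = base frame: x ahead of the robot, y to its left, z up, the work surface at z = 0. Lengths are in m, angles in rad, forces in N, time in s.
With the tool pointing down it reaches from about 0.35 to 0.9 m from the base axis. Payload 8.1 kg.
Tool frame: the origin (TCP) lies at the very end of the fingers, on their centre line; the grasp point (between the pads) lies 19 mm behind it; z points along the fingers, y is the line along which they close (so a half turn about z gives the same grasp; the last joint's range is limited). The gripper opens to 92 mm and grips with 3 to 60 N. Pads are 19 mm wide; open, the fingers measure 130 mm over their backs; the gripper's body (75 mm by 190 mm) begins 47 mm behind the grasp point.
Start: joints at [1.158, 0.434, 0.025, 1.573, -0.012, 1.134, -0.075], TCP at [0.191, -0.595, 0.227] pointing down, gripper open.
Joint ranges: [-2.62, 2.62], [-0.44, 2.09], [-1.27, 1.32], [0.08, 2.57], [-1.32, 4.46], [0.12, 2], [-2.74, 2.74]. Speed limits (rad/s): [2.22, 2.22, 3.01, 3.01, 3.14, 3.14, 3.14].

## Interface

Orientations are given as a rotation vector (axis times angle).
In Python, from cell import arm gives the robot as it stands.
- The arm moves only by the tool jog_arm, never from a script. Its argument "rows" is a list of rows, each a list of 3 entries, a list of its own where there are three numbers: the shift along the world's x, y, z in cm, then the turn, a rotation vector about the world's x, y, z in degrees, then the opening, from 0 (shut) to 1 (fully open). A call has 1 to 8 rows; each row is the pose to reach, as a shift and turn from the pose commanded when the call began; what a row does not reach only later rows make up. A row lasts 1/8 s, in which the tool goes at most 62.5 mm and 10.7 degrees, less where a joint would pass 70% of its speed; a pose out of reach is approached as far as the arm can. A call with a gripper value outside its range is refused whole. The fingers move at their own pace and stop on an object; "newtons" is the grip in N (left out, the last holds). Time passes only in rows, so rows that repeat a pose let the fingers close. It gives the time, the measured TCP pose, the force, the opening and the grip force at its end, in the units of the state.
- arm.observe(): the state, without advancing time (a new reading comes with each control period).
- arm.get_image(name): name is "side" or "top" or "wrist"; returns a dict with "img" (384x512x3 uint8, red, green, blue), "depth" (384x512 float32, m along the optical axis (not along the pixel's ray), 0 where there is no reading), "fx", "fy", "cx", "cy" (pixels), "rvec" (rotation vector, rad) and "tvec" (3), from world to camera coordinates, as OpenCV has them; the wrist camera has in their place "mount" (4x4, takes a point from camera to tool coordinates, whose origin is the TCP and whose axes are the flange's). Camera axes: x right, y down, z forward; pixel columns grow to the right and rows downward; lengths in m; the calibration is good to about 2 mm. A picture is of the moment at which its call begins: read the wrist's pose just before it.
- arm.sign_off(): hands the job in; it is judged then, once.
The state is a dict: "clock": time; "joints": joint angles; "dq": joint speeds; "joint_efforts": joint torques, N m; "position": TCP position; "ee_rot": TCP orientation; "force": force on the tool from outside, world axes, zero at the start; "ft_torque": the same for the moment, N m; "width": opening from 0.0 (shut) to 1.0 (fully open); "gripper_force": force on a finger pad.
Only numpy, scipy, OpenCV 4.12 (cv2) and the standard library are available. Lean on these libraries where they do the work, as an engineer would, in place of code of your own. Each camera call takes 0.05 s, during which the arm holds its last target. There are 200 camera calls.

## Task

Lay the blue-lidded chambered slide, right way up, flat between the corner stops in the middle of the grey metal dark chamber. Then lower the black cover level over both dowel pins until it lies flat on the chamber, without dropping it, and swing the red-knobbed clamp fully in over the cover's edge. Do not tip the slide, and leave the other things on the bench alone.

Things in the scene. Friction and masses are not known exactly. Their poses are not given: they have to be found in the camera images.
- seat (a point): Centre of the flat top face of the dark chamber's grey metal base (fixed): 172 mm along its x, 132 mm along its y, the top face 16 mm above the bench. Two upright steel dowel pins, 8 mm thick, 20 mm high, tips tapered over the last 6 mm, stand on it at x = -66 and +66 mm, y = 0. The slide's nest is between them, the swing clamp on the +y edge.
- nest (a point): Centre of the slide's nest, on the same face and with the same axes as the seat (the same point). Black corner stops, 4 mm high, bound an 80 mm (x) by 30 mm (y) rectangle about it; the middle 56 mm of its long sides is open for fingers.
- slide_mid (a point): Centre, half-way up, of the loose chambered slide: 76 mm (x) x 26 mm (y) x 11 mm high, blue lid uppermost, about 35 g. Its ends are bare glass 2 mm thick; the middle 58 mm is full height and is gripped across the 26 mm. In the nest this point is 5.5 mm above the top face. It fits either way round.
- slide: The same chambered slide; origin at the centre of its underside.
- cover_bar (a point): Centre of the loose black cover's handle bar: pale aluminium, 84 mm long in x, 12 mm wide in y, 12 mm high, 50 mm above the cover's underside; 22 mm of free height under it between its feet (64 mm apart). Seated, this point is 50 mm straight above the seat; the cover fits either way round. About 350 g.
- cover: The same cover; origin at the centre of its underside. Flange 156 mm (x) x 100 mm (y) x 8 mm; hollow raised middle 110 x 52 mm, its flat top 22 mm above the underside. Right through the flange, at x = -66 mm a 10 mm hole, and at x = +66 mm a slot 13 mm (x) by 10 mm (y), for the 8 mm pins.
- clamp_knob (a point): Middle of the clamp's upright round red knob, 13 mm in diameter and 26 mm high (13 mm above and below this point); this point is 28.5 mm above the chamber's top face and 23 mm from the pivot axis.
- clamp_pivot (a point): The clamp's upright pivot axis, at y = +57.5 mm, x = 0 of the seat, 9.5 mm above the top face, at the underside of the steel arm (12 mm wide, 6 mm thick). With the cover seated the arm passes 1.5 mm above its flange; if the cover is not down, the arm runs into it.
- clamp (a joint): Swing angle of the clamp (rad). 0: fully in, at its stop, arm pointing along the base's -y over the cover's flange; grows counter-clockwise seen from above, up to 2.5. At 1.57 it points along the base's +x, clear of the cover; it starts further out than that. It turns lightly (about 1 N at the knob) and stays where it is left.
- bottle: Brown dropper bottle, black cap, 33 mm wide, 84 mm high, a bystander; origin under its centre.
- bottle_c: White dropper bottle, 28 mm wide, 67 mm high, a bystander; origin under its centre.
- vial: Sample vial with a blue cap, 22 mm wide, 52 mm high, a bystander; origin under its centre.
- dish: Clear petri dish, 60 mm wide, 13 mm high, a bystander; origin under its centre.
- pen: Red and white marker pen lying at the front edge, 135 mm long, a bystander; origin under its middle.
- tweezers: Steel tweezers lying at the front edge, 123 mm long, a bystander; origin under their middle.

How it is judged:
On the way, in this order (a step that is already met when the one before it is completed fails the run):
1. The slide lies flat in the nest, let go of (horizontal distance between slide_mid and nest below 0.004 m and z of slide_mid in the frame of nest between 0.003 and 0.0075 m and angle between the x axis of slide_mid and the x axis of nest, either way round below 0.15 rad and angle between slide_mid's own z axis and vertical below 0.05 rad and contact force between the fingers and slide below 0.1 N), for 0.2 s.
2. The cover lies flat on the chamber over both pins, with the slide in the nest (horizontal distance between cover_bar and seat below 0.004 m and z of cover_bar in the frame of seat between 0.047 and 0.052 m and angle between the x axis of cover_bar and the x axis of seat, either way round below 0.05 rad and angle between cover_bar's own z axis and vertical below 0.03 rad and horizontal distance between slide_mid and nest below 0.004 m and z of slide_mid in the frame of nest between 0.003 and 0.0075 m and angle between the x axis of slide_mid and the x axis of nest, either way round below 0.15 rad and angle between slide_mid's own z axis and vertical below 0.05 rad), for 0.2 s.
3. The clamp is swung in over the cover (value of joint clamp below 0.2 rad), for 0.2 s.
At the end, for the whole second after the job is handed in: Slide flat in the nest (within 4 mm of centre, 2 mm of height, 0.15 rad of direction); cover flat on the chamber over both pins (4 mm, 2 mm, 0.05 rad, tilt under 0.03 rad), either way round; clamp within 0.2 rad of its stop; all at rest (all of step 2 and value of joint clamp below 0.2 rad and linear speed of cover below 0.02 m/s); the robot touches nothing.
It fails at once if The slide is tipped by more than 0.5 rad (angle between slide_mid's own z axis and vertical above 0.5 rad).
It fails at once if The cover is dropped or slammed on the chamber (over 0.4 m/s within 30 mm of its seat) (horizontal distance between cover_bar and seat below 0.02 m and z of cover_bar in the frame of seat below 0.08 m and linear speed of cover above 0.4 m/s).
It fails at once if A bystander (bottle, vial, dish, pen, tweezers) is moved by more than 30 mm (distance of any of bottle, bottle_c, vial, dish, pen, tweezers from where it was at the start of the episode above 0.03 m).
It also fails if it takes over 69 s, if anything falls off the work surface, if the arm or the gripper's body presses on something with over 40 N, if the wrist force passes 120 N, or if a joint passes its speed limit or range.

## Working session

There is one attempt and no reset: what is moved stays moved. The work goes in short steps, Python scripts to look and compute and a tool call to move; the robot and the scene stay as the last step left them, time stands still between calls to the robot, and variables do not carry over. Pictures are saved under pics/ and viewed, at most 10 in all, crops included, and the job is handed in when it is done.

Besides the shell and the picture viewer there is one more tool, called by a JSON object that holds its "name" and its "arguments". jog_arm: Moves the arm, as the interface text tells. Its arguments: {"type":"object","properties":{"rows":{"type":"array","items":{"type":"array"}},"newtons":{"type":"number"}},"required":["rows"]}

```bash
mkdir -p pics; ls
python3 - <<'E'
from cell import arm
import cv2,numpy as np
s=arm.observe();print({k:np.round(v,3) for k,v in s.items()})
for n in("top","side"):
    d=arm.get_image(n);np.savez(f"pics/{n}0.npz",**d)
    cv2.imwrite(f"pics/{n}0.png",d["img"][:,:,::-1])
    print(n,d["fx"],d["cx"],d["cy"],d["rvec"],d["tvec"])
E
```

```text
pics
{'clock': np.float64(0.0), 'joints': array([ 1.158,  0.435,  0.025,  1.574, -0.012,  1.134, -0.075]), 'dq': array([-0.001, -0.   ,  0.001, -0.001,  0.001, -0.001, -0.002]), 'joint_efforts': array([-1.0000e-03, -6.6786e+01,  9.8500e-01, -3.1447e+01, -6.1000e-02,
        4.3000e-02,  0.0000e+00]), 'position': array([ 0.19 , -0.595,  0.226]), 'ee_rot': array([-3.102e+00, -4.840e-01,  1.000e-03]), 'force': array([-0.408, -0.111,  0.37 ]), 'ft_torque': array([0.013, 0.012, 0.014]), 'gripper_force': np.float64(0.0), 'width': np.float64(0.999)}
top 396.25820499576395 256.24213264498013 191.62713143201407 [ 2.21434262 -2.17473054  0.05326354] [-0.11146001  0.54177962  1.38133704]
side 368.34418536546605 252.20290608574513 191.0975738236398 [ 0.67651321 -2.49180736  1.33701174] [0.39211415 0.25247973 0.90905367]
```

View pics/top0.png

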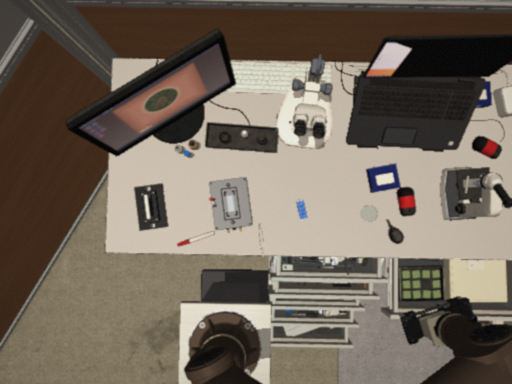

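View pics/side0.png

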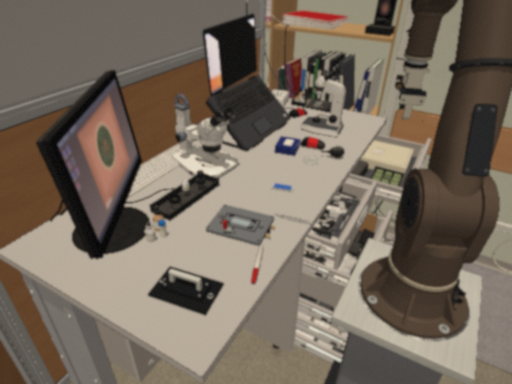

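The top view shows the chamber near (231,203) with the red knob on its left at (212,199). The cover is near (151,206) and the blue slide near (302,209). In the side view the cover is at (187,287), the chamber at (240,223) and the slide at (282,187).

```bash
cat > h.py <<'E'
import numpy as np,cv2
from scipy.spatial.transform import Rotation as R
def cloud(d,s=None):
    "world xyz for every pixel; s = state for the wrist camera"
    v,u=np.mgrid[:384,:512];z=d["depth"].astype(float)
    p=np.stack([(u-d["cx"])/d["fx"]*z,(v-d["cy"])/d["fy"]*z,z],-1)
    if s is None: return (p-d["tvec"])@R.from_rotvec(np.ravel(d["rvec"])).as_matrix()
    m=np.array(d["mount"]);p=p@m[:3,:3].T+m[:3,3]
    return p@R.from_rotvec(s["ee_rot"]).as_matrix().T+s["position"]
def rect(P,m,name):
    q=P[m][:,:2]
    if len(q)<5: print(name,"few",len(q));return
    (c,wh,a)=cv2.minAreaRect((q*1000).astype(np.float32));w,h=wh
    if w<h:a+=90
    print(name,len(q),"c",np.round(c,1),"size",np.round(wh,1),"long axis deg",round((a+90)%180-90,1),"z",np.round(np.median(P[m][:,2])*1000,1),"mean",np.round(q.mean(0)*1000,1))
E
python3 - <<'E'
from h import *
for n in("top","side"):
    d=dict(np.load(f"pics/{n}0.npz"));P=cloud(d);I=d["img"].astype(int);hsv=cv2.cvtColor(d["img"],cv2.COLOR_RGB2HSV)
    v,u=np.mgrid[:384,:512]
    box=lambda a,b,c,e:(u>=a)&(u<b)&(v>=c)&(v<e)
    B=[box(290,315,195,225),box(130,172,180,235),box(203,258,172,236)] if n=="top" else [box(268,298,178,196),box(145,228,258,315),box(203,276,200,248)]
    print(n,"bench z",[np.round(P[y,x],3) for y,x in([(220,180),(215,285)] if n=="top" else [(250,130),(200,310)])])
    blue=B[0]&(I[...,2]>I[...,0]+50);rect(P,blue,"slide")
    rect(P,B[1]&(P[...,2]>.040),"bar");rect(P,B[1]&(P[...,2]>.004)&(P[...,2]<.06),"cover")
    rect(P,B[2]&(P[...,2]>.010)&(P[...,2]<.024),"base")
    rect(P,B[2]&(I[...,0]>I[...,1]+60)&(P[...,2]>.02),"knob")
    c=(d["img"][150:260,120:330] if n=="top" else d["img"][160:320,140:340])
    cv2.imwrite(f"pics/{n}c.png",cv2.resize(c[:,:,::-1],None,fx=3.8,fy=3.7,interpolation=cv2.INTER_CUBIC))
E
```

```text
top bench z [array([ 0.439,  0.167, -0.001]), array([ 0.463, -0.205,  0.001])]
slide 116 c [ 465.7 -193.3] size [ 59.7 166. ] long axis deg -74.9 z 11.2 mean [ 483.7 -260.5]
bar 108 c [460.5  92.9] size [389.1  80.2] long axis deg 82.0 z 54.6 mean [484.3 238. ]
cover 1240 c [482.2 270.7] size [192.1 144.3] long axis deg 2.6 z 10.3 mean [485.2 268.4]
base 1797 c [490.6   8.5] size [187.8 175.4] long axis deg 8.7 z 15.7 mean [498.8 -11.7]
knob 10 c [513.7  53.9] size [ 6.8 10.3] long axis deg -88.2 z 55.1 mean [514.2  53.8]
side bench z [array([0.707, 0.24 , 0.   ]), array([ 0.371, -0.248, -0.003])]
slide 52 c [ 482.5 -261.5] size [54.5 23.8] long axis deg 18.1 z 9.0 mean [ 482.8 -260.9]
bar 240 c [258.6 481.5] size [ 70.7 664.1] long axis deg -42.9 z 53.5 mean [439.  317.5]
cover 2037 c [482.3 273.3] size [158.3 103.4] long axis deg 8.7 z 8.9 mean [473.  282.3]
base 1526 c [491.4  -3.3] size [184.5 146.7] long axis deg 7.6 z 14.2 mean [492.   -4.9]
knob 26 c [511.   58.3] size [ 8.9 11.2] long axis deg -56.4 z 50.7 mean [510.6  59.2]
```

View pics/topc.png

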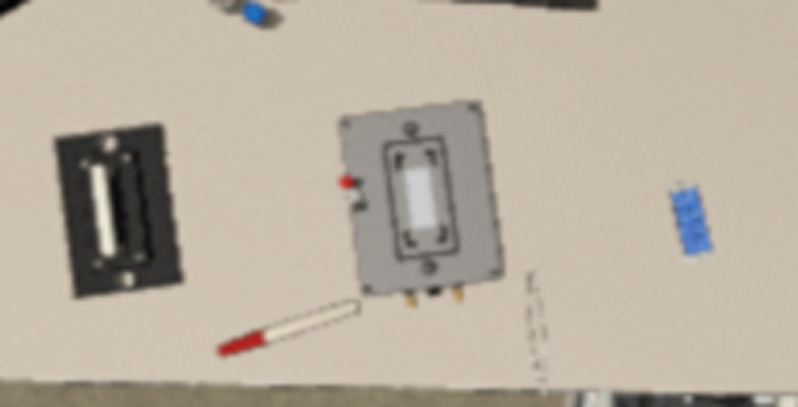

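The enlarged view shows the slide (blue) lying right way up at about (483,-260) mm, turned about 16°. The chamber is near (495,-8), turned about 8°, with the knob on its +y side pointing away. The cover is near (482,272), turned about 8°. I'll fly to a point above the slide.

{"name": "jog_arm", "arguments": {"rows": [[[4,4.2,0],[0,0,0],1],[[8,8.5,0],[0,0,0],1],[[12,13,0],[0,0,0],1],[[16,18,0],[0,0,0],1],[[20,23,0],[0,0,0],1],[[24,28,0],[0,0,0],1],[[27,32,0],[0,0,0],1],[[29,33.5,0],[0,0,0],1]], "newtons": 10}}

```text
clock: 1.1
position: [0.4822, -0.2564, 0.2266]
ee_rot: [-3.101, -0.492, -0.0]
force: [-0.6, -1.9, 0.3]
width: 0.998
gripper_force: 0.0
```

```bash
cat >> h.py <<'E'
def wrist(name):
    from cell import arm
    s=arm.observe();d=arm.get_image("wrist");cv2.imwrite(f"pics/{name}.png",d["img"][:,:,::-1])
    np.savez(f"pics/{name}.npz",**d,position=s["position"],ee_rot=s["ee_rot"])
    m=R.from_rotvec(s["ee_rot"]).as_matrix();print("t",s["clock"],"tcp",np.round(s["position"]*1000,1),"yaw",np.round(np.degrees(np.arctan2(m[1,0],m[0,0])),2),"z",np.round(m[:,2],3),"j",np.round(s["joints"],2))
    return d["img"].astype(int),cloud(d,s),d
E
python3 - <<'E'
from h import *
I,P,d=wrist("w1");print(np.round(d["mount"],3),d["fx"])
near=np.linalg.norm(P[...,:2]-[.483,-.26],axis=-1)<.06
rect(P,near&(I[...,2]>I[...,0]+50)&(P[...,2]>.006),"lid")
rect(P,near&(P[...,2]>.0085)&(P[...,2]<.02),"high")
E
```

```text
t 1.1 tcp [ 482.2 -256.4  226.6] yaw 18.02 z [ 0.     0.001 -1.   ] j [ 0.51  0.32 -0.15  1.76  0.05  1.07 -0.92]
[[-0.    -0.967 -0.254  0.068]
 [ 1.    -0.    -0.     0.   ]
 [-0.    -0.254  0.967 -0.158]
 [ 0.     0.     0.     1.   ]] 276.2745059571079
lid 786 c [ 483.8 -262. ] size [59.8 25.2] long axis deg 13.9 z 11.2 mean [ 484.4 -261.8]
high 796 c [ 483.8 -261.9] size [59.9 25.4] long axis deg 13.7 z 11.2 mean [ 484.5 -261.8]
```

View pics/w1.png

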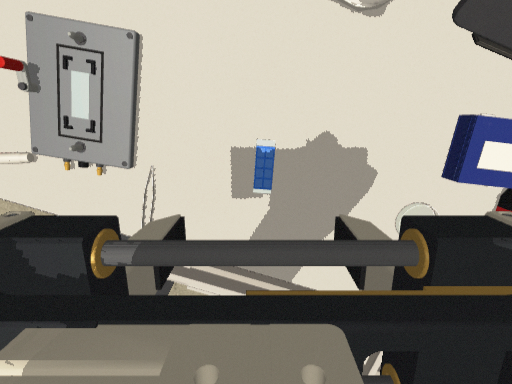

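The wrist view shows the slide at (264,165), right way up, with no clutter under the fingers. The chamber is at the upper left. The slide is at (484,-262), yaw 13.8°, and its lid height of 11 mm and 59×25 mm size match the spec. I'll descend with the fingers wide open.

{"name": "jog_arm", "arguments": {"rows": [[[0.3,-0.2,-5],[0,0,-4],1],[[0.3,-0.2,-10],[0,0,-4],1],[[0.3,-0.2,-14],[0,0,-4],1],[[0.3,-0.2,-17],[0,0,-4],1],[[0.3,-0.2,-17],[0,0,-4],0.6]]}}

```text
clock: 1.78
position: [0.4815, -0.2617, 0.0546]
ee_rot: [-3.117, -0.375, 0.007]
force: [-0.5, 0.3, 0.8]
width: 0.936
gripper_force: 0.0
```

Run:
```python
from h import *
d=dict(np.load("pics/w1.npz"));P=cloud(d,d);I=d["img"].astype(int)
v,u=np.mgrid[:384,:512];b=(u<150)&(v<185)
rect(P,b&(P[...,2]>.012)&(P[...,2]<.0185),"base")
for n,(uu,vv) in dict(pinA=(78,37),pinB=(78,140)).items():
    m=(abs(u-uu)<8)&(abs(v-vv)<9)&(P[...,2]>.026)&(P[...,2]<.045);rect(P,m,n)
dark=b&(I.sum(-1)<110)&(P[...,2]>.0145)&(u>58)&(u<105)&(v>40)&(v<140);rect(P,dark,"groove frame")
stops=b&(P[...,2]>.0185)&(P[...,2]<.024)&(u>60)&(u<100)&(v>50)&(v<135);rect(P,stops,"stops")
rect(P,b&(I[...,0]>I[...,1]+80)&(P[...,2]>.03),"knob")
from cell import arm;s=arm.observe();print(s["position"],R.from_rotvec(s["ee_rot"]).as_matrix()[:,0])
```

```text
base 14635 c [488.    8.6] size [192.8 176.4] long axis deg 8.8 z 16.2 mean [504.4 -10.4]
pinA 47 c [567.   -2.8] size [7.8 5.4] long axis deg 7.4 z 31.3 mean [566.6  -3.1]
pinB 29 c [438.2 -21.7] size [3.5 6.8] long axis deg -87.0 z 30.9 mean [438.4 -22.7]
groove frame 179 c [ 519.6 -113.4] size [110.  250.7] long axis deg -79.9 z 19.7 mean [505.7 -11.2]
stops 257 c [501.7 -12.3] size [87.7 40.4] long axis deg 9.0 z 20.0 mean [505.3 -11.1]
knob 78 c [514.1  50.3] size [11.5  6.3] long axis deg 1.9 z 56.9 mean [514.8  49.9]
[ 0.48152546 -0.26170854  0.05463383] [ 0.97139875  0.23741877 -0.00409878]
```

{"name": "jog_arm", "arguments": {"rows": [[[0.1,0,-2.5],[0,0,0],0.6],[[0.1,0,-4.5],[0,0,0],0.6],[[0.1,0,-5.3],[0,0,0],0.6],[[0.1,0,-5.3],[0,0,0],0.3],[[0.1,0,-5.3],[0,0,0],0.15],[[0.1,0,-5.3],[0,0,0],0.15],[[0.1,0,-5.3],[0,0,0],0.15]], "newtons": 12}}

```text
clock: 2.65
position: [0.4849, -0.2624, 0.0044]
ee_rot: [3.118, 0.376, 0.001]
force: [-0.3, 1.0, 5.0]
width: 0.269
gripper_force: 12.0
```

{"name": "jog_arm", "arguments": {"rows": [[[0,0,2],[0,0,0],0.15],[[0,0,6],[0,0,-1],0.15],[[0.4,5,10],[0,0,-2],0.15],[[0.8,10,11],[0,0,-3],0.15],[[1.2,15,11],[0,0,-4],0.15],[[1.5,20,11],[0,0,-5],0.15],[[1.7,23.5,11],[0,0,-5],0.15],[[1.7,25,11],[0,0,-5],0.15]]}}

```text
clock: 3.65
position: [0.5015, -0.01, 0.1139]
ee_rot: [-3.132, -0.244, -0.0]
force: [0.2, 0.2, 0.1]
width: 0.27
gripper_force: 12.0
```

Run:
```python
from h import *
from cell import arm
I,P,d=wrist("w2");print(arm.observe()["width"])
near=np.linalg.norm(P[...,:2]-[.502,-.012],axis=-1)<.12
rect(P,near&(P[...,2]>.0185)&(P[...,2]<.0235),"stops")
for n,c in dict(A=(.567,-.002),B=(.437,-.022)).items():
    rect(P,(np.linalg.norm(P[...,:2]-c,axis=-1)<.012)&(P[...,2]>.024)&(P[...,2]<.042),"pin"+n)
rect(P,(P[...,2]>.013)&(P[...,2]<.0185)&near,"base")
rect(P,(I[...,2]>I[...,0]+50)&(P[...,2]>.1),"slide")
rect(P,(I[...,0]>I[...,1]+80)&(P[...,2]>.03)&near,"knob")
```

```text
t 3.65 tcp [501.5 -10.  113.9] yaw 8.92 z [ 0.  0. -1.] j [ 0.04  0.38 -0.16  1.99  0.08  0.78 -1.58]
0.2703396610501246
stops 224 c [532.7   5.8] size [ 81.6 106.2] long axis deg -89.8 z 20.1 mean [537.4  -2.6]
pinA 68 c [566.5  -0.6] size [7.1 7.1] long axis deg 55.0 z 33.5 mean [566.5  -0.7]
pinB few 0
base 14152 c [496.2 -11.6] size [182.1 131.8] long axis deg 8.7 z 16.2 mean [539.4  -6.5]
slide 2894 c [516.4  -8.1] size [105.7  25.3] long axis deg 8.7 z 120.8 mean [506.2  -9.6]
knob 280 c [534.8  24.8] size [18.6 81.6] long axis deg -49.1 z 57.1 mean [516.  52.]
```

View pics/w2.png

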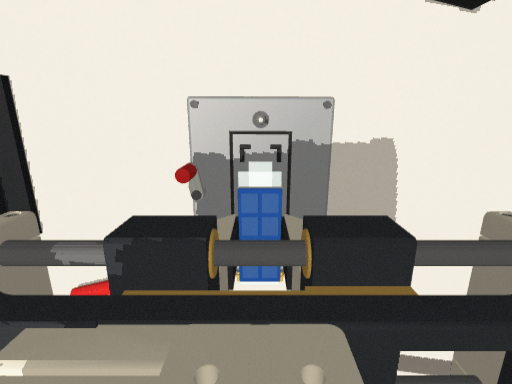

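The view shows the slide held level above the nest, with pin A at (261,119), the far stops at (241-279,150), the knob at (185,173) and its pivot at (197,194). I'll refine the seat centre and the slide's offset in the grip.

Run:
```python
from h import *
d=dict(np.load("pics/w2.npz"));P=cloud(d,d);I=d["img"].astype(int)
c=np.array([.5013,-.0108]);a=np.radians(8.75);ux=np.array([np.cos(a),np.sin(a)]);uy=np.array([-ux[1],ux[0]])
q=(P[...,:2]-c)*1000;L=q@ux;W=q@uy;z=P[...,2]*1000
f=lambda m,X:np.round(np.percentile(X[m],[2,10,50,90,98]),1)
b=(z>13)&(z<18.3)
far=b&(abs(W)<55);print("base far edge L (86)",f(far&(L>80),L), L[far].max())
m=b&(L>30)&(L<80);print("base W (+-66)",W[m].min(),W[m].max(),f(m,W))
st=(z>18.7)&(z<22)&(L>20)&(L<48)&(abs(W)<25);print("stops L (40 inner, outer?)",f(st,L),"W",f(st,W))
dk=(I.sum(-1)<120)&(z>13)&(z<23)&(L>0)&(L<47)&(abs(W)<24);print("dark",f(dk,L),f(dk,W))
lid=(I[...,2]>I[...,0]+50)&(z>115)&(z<125);t=np.array(d["position"][:2]);q2=(P[...,:2]-t)*1000
print("lid rel tcp along",f(lid,q2@ux),"across",f(lid,q2@uy),"far end should be +29")
k=(I[...,0]>I[...,1]+80)&(z>50)&(abs(L)<60);print("knob seat frame",f(k,L),f(k,W),z[k].max())
```

```text
base far edge L (86) [80.3 80.5 82.9 85.5 85.7] 85.82793288168205
base W (+-66) -65.93748589159523 65.89589592579335 [-62.8 -52.8   0.   52.5  62.6]
stops L (40 inner, outer?) [28.5 30.3 40.2 43.2 43.9] W [-18.3 -17.4   9.1  17.5  18.3]
dark [28.4 29.2 32.2 38.3 40.4] [-18.3 -18.2 -15.6  16.6  18.2]
lid rel tcp along [-29.8 -25.8   9.3  25.1  28. ] across [-12.4 -10.3  -0.1   9.7  11.7] far end should be +29
knob seat frame [17.3 18.9 23.1 27.5 28.5] [55.8 56.5 61.1 65.5 67.2] 203.9992175073513
```

{"name": "jog_arm", "arguments": {"rows": [[[0,0,-3],[0,0,0],0.15],[[0,0,-6],[0,0,0],0.15],[[0,0,-7.5],[0,0,0],0.15],[[0,0,-7.5],[0,0,0],0.15]]}}

```text
clock: 4.2
position: [0.5009, -0.0133, 0.0381]
ee_rot: [3.132, 0.238, -0.003]
force: [-0.1, 0.1, -0.3]
width: 0.271
gripper_force: 12.0
```

{"name": "jog_arm", "arguments": {"rows": [[[0.1,0.2,0],[0,0,0],0.15],[[0.1,0.2,0],[0,0,0],0.15],[[0.1,0.2,0],[0,0,0],0.15]]}}

```text
clock: 4.58
position: [0.5029, -0.0102, 0.0394]
ee_rot: [3.132, 0.24, 0.002]
force: [0.5, 0.6, -0.3]
width: 0.271
gripper_force: 12.0
```

{"name": "jog_arm", "arguments": {"rows": [[[-0.05,-0.05,-1],[0,0,0],0.15],[[-0.05,-0.05,-1.8],[0,0,0],0.15],[[-0.05,-0.05,-1.85],[0,0,0],0.15],[[-0.05,-0.05,-1.85],[0,0,0],0.15]]}}

```text
clock: 5.08
position: [0.5017, -0.0108, 0.0198]
ee_rot: [-3.132, -0.24, 0.001]
force: [-0.9, -0.1, -0.6]
width: 0.268
gripper_force: 12.0
```

{"name": "jog_arm", "arguments": {"rows": [[[0,0,0],[0,0,0],0.4],[[0,0,0],[0,0,0],0.4],[[0,0,0.5],[0,0,0],0.45],[[0,0,3],[0,0,0],0.45],[[0,0,8],[0,0,0],0.45],[[-1,0,13],[0,0,0],0.45],[[-4,0,18],[0,0,0],0.45],[[-4,0,18],[0,0,0],0.45]]}}

```text
clock: 6.08
position: [0.4626, -0.0106, 0.2042]
ee_rot: [3.132, 0.239, 0.01]
force: [0.6, -0.2, 0.1]
width: 0.449
gripper_force: 0.0
```

```bash
cat > seat.py <<'E'
from h import *
I,P,d=wrist("w3")
c=np.array([.5013,-.0108]);a=np.radians(8.75);ux=np.array([np.cos(a),np.sin(a)]);uy=np.array([-ux[1],ux[0]])
q=(P[...,:2]-c)*1000;L=q@ux;W=q@uy;z=P[...,2]*1000
f=lambda m,X:np.round(np.percentile(X[m],[2,50,98]),1)
lid=(I[...,2]>I[...,0]+50)&(z>15)&(z<40)&(abs(L)<60)&(abs(W)<40)
rect(P,lid,"slide");print(f(lid,L),f(lid,W),f(lid,z))
for s in(1,-1):
    m=(z>22)&(z<40)&(abs(L-66*s)<9)&(abs(W)<9);print("pin",s,m.sum(),f(m,L) if m.any() else "",f(m,W) if m.any() else "")
k=(I[...,0]>I[...,1]+80)&(z>50)&(abs(L)<60)&(abs(W)<90)&(z<65);print("knob",f(k,L),f(k,W))
E
python3 seat.py
```

```text
t 6.075 tcp [462.6 -10.6 204.2] yaw 8.75 z [ 0.007 -0.    -1.   ] j [ 0.06  0.2  -0.18  1.98  0.04  0.96 -1.56]
slide 1066 c [500.9 -11.6] size [58.7 25.8] long axis deg 8.4 z 27.2 mean [501.6 -10.9]
[-28.5   0.8  27.6] [-12.3   0.1  12.1] [25.7 27.2 28.8]
pin 1 45 [62.4 65.4 69.1] [-3.   0.4  3.8]
pin -1 41 [-68.1 -64.  -61.7] [-2.9  0.   3.7]
knob [17.2 22.5 27.7] [55.9 61.2 67.4]
```

The slide sits flat in the nest: offset about 0.5 mm, yaw within 0.4°, lid top at 27 mm. Both pins are confirmed. Next is the cover.

{"name": "jog_arm", "arguments": {"rows": [[[0,5,2],[0,0,0],0.7],[[0,10,2],[0,0,0],0.7],[[0,15,2],[0,0,0],0.7],[[0,20,2],[0,0,0],0.7],[[0,24,2],[0,0,0],0.7],[[0,27,2],[0,0,0],0.7],[[0,28,2],[0,0,0],0.7],[[0,28,2],[0,0,0],0.7]]}}

```text
clock: 7.12
position: [0.4619, 0.2689, 0.2193]
ee_rot: [3.131, 0.24, -0.002]
force: [0.2, -0.2, -0.4]
width: 0.7
gripper_force: 0.0
```

Run:
```python
from h import *
I,P,d=wrist("w4");z=P[...,2]
n=np.linalg.norm(P[...,:2]-[.482,.272],axis=-1)<.11
rect(P,n&(z>.052)&(z<.060),"bar top")
rect(P,n&(z>.018)&(z<.026),"mid top");rect(P,n&(z>.0055)&(z<.0105),"flange")
```

```text
t 7.125 tcp [461.9 268.9 219.3] yaw 8.78 z [-0.001 -0.001 -1.   ] j [-0.38  0.32 -0.32  1.78  0.11  1.06 -2.16]
bar top 711 c [484.4 272. ] size [83.7 10.9] long axis deg 8.9 z 55.8 mean [485.7 272.1]
mid top 2740 c [484.3 271.8] size [109.7  52.1] long axis deg 8.7 z 22.1 mean [488.2 272.2]
flange 5203 c [484.6 271.8] size [155.8 100.2] long axis deg 8.9 z 8.2 mean [490.3 272.6]
```

View pics/w4.png

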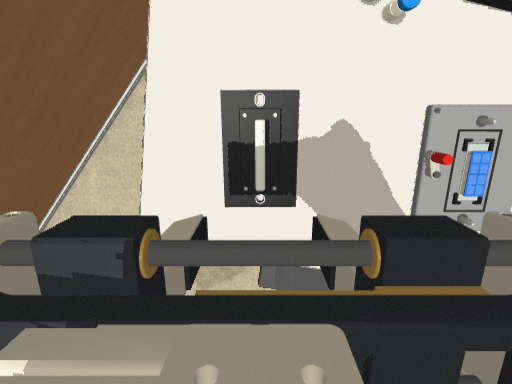

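The cover is at (260,148) with the slot at its far end, so it needs no turn. The wrist measurements agree: centre (484.4,271.9), yaw 8.85°, all sizes right.

{"name": "jog_arm", "arguments": {"rows": [[[1.2,0.2,-4],[0,0,0],0.7],[[2.2,0.2,-8],[0,0,0],0.7],[[2.2,0.2,-12],[0,0,0],0.7],[[2.2,0.2,-13],[0,0,0],0.7],[[2.2,0.2,-13],[0,0,0],0.6]]}}

```text
clock: 7.8
position: [0.4842, 0.2704, 0.0905]
ee_rot: [3.132, 0.238, -0.001]
force: [0.5, -0.0, 0.8]
width: 0.636
gripper_force: 0.0
```

{"name": "jog_arm", "arguments": {"rows": [[[0,0.15,-3],[0,0,0],0.6],[[0,0.15,-5.5],[0,0,0],0.6],[[0,0.15,-5.95],[0,0,0],0.5],[[0,0.15,-5.95],[0,0,0],0.3],[[0,0.15,-5.95],[0,0,0],0.05],[[0,0.15,-5.95],[0,0,0],0.05],[[0,0.15,-5.95],[0,0,0],0.05],[[0,0.15,-5.95],[0,0,0],0.05]], "newtons": 40}}

```text
clock: 8.8
position: [0.4843, 0.2727, 0.0312]
ee_rot: [-3.132, -0.239, -0.001]
force: [-0.9, -1.5, 6.5]
width: 0.127
gripper_force: 40.0
```

{"name": "jog_arm", "arguments": {"rows": [[[0,0,1],[0,0,0],0.05],[[0,0,4],[0,0,0],0.05],[[0,0,8],[0,0,0],0.05],[[0.2,-2,11],[0,0,0],0.05],[[0.4,-5,12],[0,0,0],0.05],[[0.6,-9,12],[0,0,0],0.05],[[0.8,-13,12],[0,0,0],0.05],[[1,-17,12],[0,0,0],0.05]]}}

```text
clock: 9.8
position: [0.4937, 0.1015, 0.1511]
ee_rot: [3.132, 0.24, -0.0]
force: [-0.5, 0.1, -2.8]
width: 0.127
gripper_force: 40.0
```

{"name": "jog_arm", "arguments": {"rows": [[[0.2,-4,0],[0,0,0],0.05],[[0.4,-7,0],[0,0,0],0.05],[[0.6,-9.5,0],[0,0,0],0.05],[[0.7,-11,0],[0,0,0],0.05],[[0.7,-11.3,-2],[0,0,0],0.05],[[0.7,-11.3,-4],[0,0,0],0.05],[[0.7,-11.3,-4],[0,0,0],0.05],[[0.7,-11.3,-4],[0,0,0],0.05]]}}

```text
clock: 10.8
position: [0.5014, -0.0097, 0.1114]
ee_rot: [-3.132, -0.241, -0.001]
force: [0.4, -0.2, -2.8]
width: 0.126
gripper_force: 40.0
```

Run:
```python
from h import *
I,P,d=wrist("w5");z=P[...,2]*1000
c=np.array([.5013,-.0108]);a=np.radians(8.75);ux=np.array([np.cos(a),np.sin(a)]);uy=np.array([-ux[1],ux[0]])
q=(P[...,:2]-c)*1000;L=q@ux;W=q@uy
t=cloud(d,dict(position=np.zeros(3),ee_rot=d.get("ee_rot",np.load("pics/w5.npz")["ee_rot"])))[...,2]*1000
h=z-np.load("pics/w5.npz")["position"][2]*1000
f=lambda m,X:np.round(np.percentile(X[m],[0.5,5,50,95,99.5]),1) if m.any() else None
fl=(h>-26)&(h<-20)&(abs(W)<60)&(L<95)&(L>0)
print("flange h (-23)",f(fl,h),"L far 78",f(fl,L),"W +-50",f(fl,W));rect(P,fl,"fl")
A=np.c_[L[fl],W[fl],np.ones(fl.sum())];print("tilt slopes",np.linalg.lstsq(A,z[fl],rcond=None)[0])
hole=(abs(L-66)<9)&(abs(W)<9)&(h<-32);print("through slot",hole.sum(),f(hole,L),f(hole,W),f(hole,z))
```

```text
t 10.8 tcp [501.4  -9.7 111.4] yaw 8.79 z [ 0.001  0.    -1.   ] j [ 0.1   0.39 -0.24  1.99  0.13  0.78 -1.63]
flange h (-23) [-24.8 -24.1 -23.  -22.  -21.3] L far 78 [ 2.6  8.1 55.8 75.6 77.4] W +-50 [-48.9 -46.1   1.   47.7  50.5]
fl 10579 c [540.4  -3.8] size [ 75.5 100.7] long axis deg -81.3 z 88.3 mean [549.3  -2.5]
tilt slopes [1.59196382e-03 1.18328241e-03 8.82514554e+01]
through slot 271 [57.  58.  65.2 72.6 73.5] [-5.1 -4.6  1.1  6.5  7.4] [14.6 15.4 16.7 35.8 37.1]
```

View pics/w5.png

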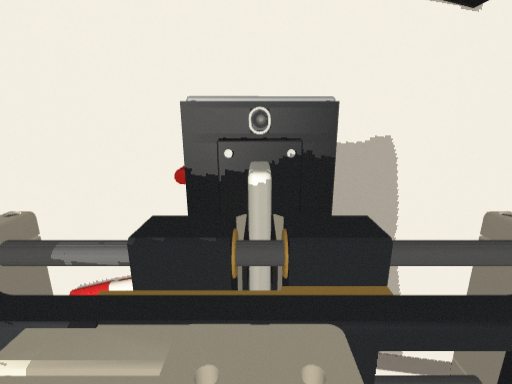

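The cover hangs level (slopes under 0.002) with the pin visible through the slot at (260,120). It sits about 0.8 mm toward +y. I'll lower it to just above the pin tips and look again.

{"name": "jog_arm", "arguments": {"rows": [[[0,-0.08,-1.5],[0,0,0],0.05],[[0,-0.08,-3],[0,0,0],0.05],[[0,-0.08,-3.8],[0,0,0],0.05],[[0,-0.08,-3.8],[0,0,0],0.05],[[0,-0.08,-3.8],[0,0,0],0.05],[[0,-0.08,-3.8],[0,0,0],0.05]]}}

```text
clock: 11.6
position: [0.5014, -0.011, 0.0731]
ee_rot: [3.132, 0.239, 0.001]
force: [0.5, 0.4, -2.9]
width: 0.124
gripper_force: 40.0
```

Run:
```python
from h import *
I,P,d=wrist("w6");z=P[...,2]*1000;tz=np.load("pics/w6.npz")["position"][2]*1000
c=np.array([.5013,-.0108]);a=np.radians(8.75);ux=np.array([np.cos(a),np.sin(a)]);uy=np.array([-ux[1],ux[0]])
q=(P[...,:2]-c)*1000;L=q@ux;W=q@uy;h=z-tz
f=lambda m,X:np.round(np.percentile(X[m],[1,5,50,95,99]),1) if m.any() else None
fl=(h>-26)&(h<-20)&(abs(W)<60)&(L>30);print("cover far",f(fl,L),L[fl].max(),"W at L30-70",f(fl&(L<72),W))
pin=(abs(L-66)<9)&(abs(W)<9)&(z>30)&(z<38)&(h<-27);print("pin",pin.sum(),f(pin,L),f(pin,W),f(pin,z))
hl=(abs(L-66)<12)&(abs(W)<9)&(h<-27);print("slot",hl.sum(),f(hl,L),f(hl,W))
e=(z>13)&(z<18.5)&(L>50);print("base far (86)",L[e].max(),"W",W[e].min(),W[e].max())
cv2.imwrite("pics/w6c.png",cv2.resize(d["img"][90:160,200:320,::-1],None,fx=6,fy=6,interpolation=cv2.INTER_CUBIC))
```

```text
t 11.6 tcp [501.4 -11.   73.1] yaw 8.74 z [ 0.001 -0.    -1.   ] j [ 0.09  0.44 -0.22  2.03  0.15  0.69 -1.65]
cover far [31.  34.1 60.7 76.  77.2] 77.25197300694789 W at L30-70 [-49.8 -47.2   0.4  46.2  48.9]
pin 98 [62.6 62.7 66.1 68.8 69.5] [-3.8 -3.1 -0.3  3.2  3.3] [30.3 30.5 33.5 36.8 37.2]
slot 277 [58.5 59.1 65.4 71.7 72.5] [-5.5 -4.9 -0.3  4.3  5.1]
base far (86) 85.51022945899734 W -66.0313898452295 65.80101762049505
```

View pics/w6c.png

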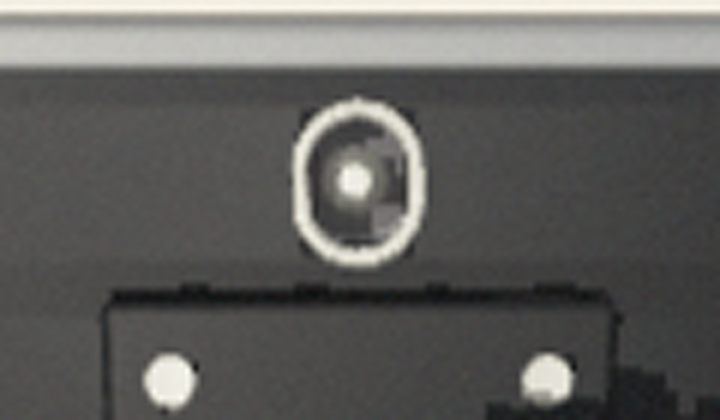

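The pin tip is centred in the slot, at (355,180) in the crop, with edge offsets of about 0.3 mm or less. I'll lower slowly.

{"name": "jog_arm", "arguments": {"rows": [[[0,0,-0.4],[0,0,0],0.05],[[0,0,-0.8],[0,0,0],0.05],[[0,0,-1.2],[0,0,0],0.05],[[0,0,-1.2],[0,0,0],0.05]]}}

```text
clock: 12.15
position: [0.5007, -0.0111, 0.0603]
ee_rot: [-3.132, -0.24, 0.001]
force: [-0.5, 0.8, -3.0]
width: 0.127
gripper_force: 40.0
```

No contact force yet. I'll continue.

{"name": "jog_arm", "arguments": {"rows": [[[0,0,-0.4],[0,0,0],0.05],[[0,0,-0.8],[0,0,0],0.05],[[0,0,-1.1],[0,0,0],0.05],[[0,0,-1.3],[0,0,0],0.05],[[0,0,-1.35],[0,0,0],0.05],[[0,0,-1.35],[0,0,0],0.05]]}}

```text
clock: 12.9
position: [0.5011, -0.0111, 0.0473]
ee_rot: [3.132, 0.24, 0.0]
force: [0.9, -0.7, -2.4]
width: 0.128
gripper_force: 40.0
```

{"name": "jog_arm", "arguments": {"rows": [[[0,0,-0.1],[0,0,0],0.05],[[0,0,-0.1],[0,0,0],0.05],[[0,0,-0.1],[0,0,0],0.05]]}}

```text
clock: 13.28
position: [0.5011, -0.0111, 0.0472]
ee_rot: [3.132, 0.239, 0.001]
force: [-4.4, -0.1, 12.5]
width: 0.127
gripper_force: 40.0
```

It stopped at the seat height with 12 N upward, so the cover is seated. I'll release and rise.

{"name": "jog_arm", "arguments": {"rows": [[[0,0,0.1],[0,0,0],0.3],[[0,0,0.1],[0,0,0],0.35],[[0,0,0.1],[0,0,0],0.35],[[0,0,2],[0,0,0],0.35],[[0,0,6],[0,0,0],0.35],[[0,0,10],[0,0,9],0.35],[[-2,0,14],[0,0,19],0.35],[[-3,3,14],[0,0,29],0.35]]}}

```text
clock: 14.28
position: [0.4722, 0.0175, 0.1889]
ee_rot: [2.969, 1.018, 0.007]
force: [1.4, 0.2, -0.1]
width: 0.353
gripper_force: 0.0
```

{"name": "jog_arm", "arguments": {"rows": [[[1,0.5,0],[0,0,10],0.35],[[2,1,0],[0,0,20],0.35],[[3,1.5,0],[0,0,30],0.35],[[4,2,0],[0,0,40],0.35],[[4.3,2.5,0],[0,0,50],0.35],[[4.3,3,0],[0,0,60],0.35],[[4.3,3.4,0],[0,0,61],0.35],[[4.3,3.4,0],[0,0,61],0.35]]}}

```text
clock: 15.28
position: [0.5139, 0.0532, 0.1862]
ee_rot: [-2.049, -2.381, -0.0]
force: [0.8, -0.4, -0.4]
width: 0.348
gripper_force: 0.0
```

Run:
```python
from h import *
I,P,d=wrist("w7");z=P[...,2]*1000
c=np.array([.5013,-.0108]);a=np.radians(8.75);ux=np.array([np.cos(a),np.sin(a)]);uy=np.array([-ux[1],ux[0]])
q=(P[...,:2]-c)*1000;L=q@ux;W=q@uy
f=lambda m,X:np.round(np.percentile(X[m],[1,50,99]),1) if m.any() else None
k=(I[...,0]>I[...,1]+80)&(z>54)&(z<62)&(abs(L)<60)&(abs(W)<95);print("knob",k.sum(),f(k,L),f(k,W),f(k,z));rect(P,k,"knob")
fl=(z>21)&(z<27)&(abs(L)<85)&(abs(W)<55);print("flange z 24:",f(fl,z),f(fl,L),f(fl,W));rect(P,fl,"fl")
b=(z>68)&(z<76)&(abs(L)<50)&(abs(W)<20);rect(P,b,"bar")
```

```text
t 15.275 tcp [513.9  53.2 186.2] yaw 98.58 z [-0.  0. -1.] j [ 0.26  0.37 -0.6   1.85  0.24  1.   -0.3 ]
knob 109 [17.3 22.6 28. ] [56.6 63.1 68.7] [55.4 57.5 59. ]
knob 109 c [513.7  54.4] size [11.9 12.1] long axis deg -75.9 z 57.5 mean [513.9  54.8]
flange z 24: [22.2 24.2 25.9] [-77.4  -0.   76.3] [13.  36.1 49.9]
fl 2954 c [495.7  20.1] size [156.5  41.3] long axis deg 7.3 z 24.2 mean [496.   24.4]
bar 229 c [518.2  -4.3] size [46.3  5.4] long axis deg 8.0 z 71.5 mean [518.5  -4.1]
```

View pics/w7.png

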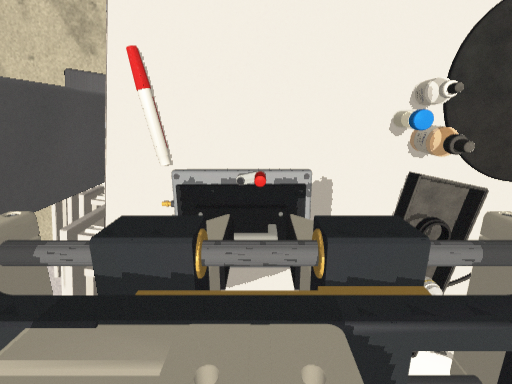

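The knob is at (260,179) directly beneath the fingers, measured at (513.8,54.4). The cover's flange top is at 24.2 mm, so it is seated. I'll descend around the knob.

{"name": "jog_arm", "arguments": {"rows": [[[0,0.1,-5],[0,0,0],0.35],[[0,0.1,-10],[0,0,0],0.35],[[0,0.1,-13],[0,0,0],0.35],[[0,0.1,-14.4],[0,0,0],0.35],[[0,0.1,-14.4],[0,0,0],0.35],[[0,0.1,-14.4],[0,0,0],0.22],[[0,0.1,-14.4],[0,0,0],0.22]], "newtons": 5}}

```text
clock: 16.2
position: [0.5149, 0.054, 0.0434]
ee_rot: [2.045, 2.383, 0.002]
force: [0.1, -0.2, -0.4]
width: 0.231
gripper_force: 0.0
```

Run:
```python
import numpy as np
p=np.array([492.6,46.0]);a=np.radians(8.75)
s=None
for t in [103,90,80,70,60,50,40,30,20,10,0,-6]:
    r=np.radians(t);l,w=23*np.sin(r),-23*np.cos(r)
    x=p+[l*np.cos(a)-w*np.sin(a),l*np.sin(a)+w*np.cos(a)]
    s=x if s is None else s;print(t,np.round(x,1),np.round((x-s)/10,2))
```

```text
103 [514.   54.5] [0. 0.]
90 [515.3  49.5] [ 0.14 -0.5 ]
80 [515.6  45.5] [ 0.16 -0.9 ]
70 [515.2  41.5] [ 0.12 -1.3 ]
60 [514.   37.7] [ 0.01 -1.69]
50 [512.3  34.1] [-0.17 -2.05]
40 [509.9  30.8] [-0.41 -2.37]
30 [507.   28.1] [-0.7  -2.65]
20 [503.7  25.8] [-1.03 -2.87]
10 [500.   24.2] [-1.4  -3.03]
0 [496.1  23.3] [-1.79 -3.13]
-6 [493.7  23. ] [-2.03 -3.15]
```

Now I'll grip the knob with 5 N and follow the arc.

{"name": "jog_arm", "arguments": {"rows": [[[0,0,0],[0,0,0],0.08],[[0,0,0],[0,0,0],0.08],[[0.14,-0.5,0],[0,0,0],0.08],[[0.16,-0.9,0],[0,0,0],0.08],[[0.12,-1.3,0],[0,0,0],0.08],[[0,-1.7,0],[0,0,0],0.08],[[-0.17,-2.05,0],[0,0,0],0.08],[[-0.17,-2.05,0],[0,0,0],0.08]]}}

```text
clock: 17.2
position: [0.5142, 0.032, 0.0426]
ee_rot: [2.046, 2.381, 0.002]
force: [6.0, -3.0, 0.3]
width: 0.14
gripper_force: 5.0
```

{"name": "jog_arm", "arguments": {"rows": [[[-0.24,-0.3,0],[0,0,0],0.08],[[-0.53,-0.6,0],[0,0,0],0.08],[[-0.86,-0.8,0],[0,0,0],0.08],[[-1.23,-0.95,0],[0,0,0],0.08],[[-1.62,-1.05,0],[0,0,0],0.08],[[-1.8,-1.05,0],[0,0,0],0.08],[[-1.8,-1.05,0],[0,0,0],0.08]]}}

```text
clock: 18.08
position: [0.4961, 0.0214, 0.0425]
ee_rot: [2.045, 2.381, 0.002]
force: [8.4, -5.0, -1.0]
width: 0.142
gripper_force: 5.0
```

{"name": "jog_arm", "arguments": {"rows": [[[0.1,0,0],[0,0,0],0.35],[[0.1,0,0],[0,0,0],0.35],[[0.1,0,0],[0,0,0],0.35],[[0.1,0,3],[0,0,0],0.35],[[0.1,0,8],[0,0,0],0.35],[[0.1,-2,13],[0,0,0],0.35],[[0.1,-5,18],[0,0,0],0.35],[[0.1,-5,18],[0,0,0],0.35]]}}

```text
clock: 19.08
position: [0.4971, -0.0292, 0.2256]
ee_rot: [2.046, 2.376, 0.004]
force: [-0.7, 0.3, -1.3]
width: 0.352
gripper_force: 0.0
```

Run:
```python
from h import *
I,P,d=wrist("w8");z=P[...,2]*1000
c=np.array([.5013,-.0108]);a=np.radians(8.75);ux=np.array([np.cos(a),np.sin(a)]);uy=np.array([-ux[1],ux[0]])
q=(P[...,:2]-c)*1000;L=q@ux;W=q@uy
f=lambda m,X:np.round(np.percentile(X[m],[1,50,99]),1) if m.any() else None
k=(I[...,0]>I[...,1]+80)&(z>54)&(z<62)&(abs(L)<60)&(abs(W)<95);print("knob",k.sum(),f(k,L),f(k,W),f(k,z))
fl=(z>21)&(z<27)&(abs(L)<85)&(abs(W)<55);rect(P,fl,"fl");print(f(fl,L),f(fl,W),f(fl,z))
b=(z>68)&(z<76)&(abs(L)<50)&(abs(W)<20);rect(P,b,"bar")
```

```text
t 19.075 tcp [497.1 -29.2 225.6] yaw 98.53 z [ 0.006 -0.002 -1.   ] j [ 0.45  0.29 -0.62  1.84  0.2   1.06 -0.1 ]
knob 90 [-5.3 -0.1  5.1] [28.5 34.3 39.9] [55.4 57.5 59.4]
fl 5204 c [500.7 -10.9] size [156.5  99.7] long axis deg 8.5 z 24.2 mean [500.4  -8.4]
[-77.7   0.   76.5] [-49.4  10.2  48.9] [22.4 24.2 26. ]
bar 776 c [500.3 -10.9] size [82.6 11.8] long axis deg 8.6 z 71.8 mean [500.9 -10.5]
```

View pics/w8.png

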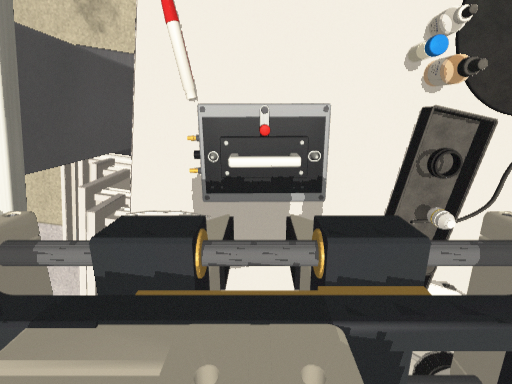

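The cover is seated over both pins, at (213,156) and (314,156). The knob at (265,130) is fully in: seat frame (-0.1, 34.3) against (0, 34.5). The robot is clear, so I'm handing in.

```bash
python3 -c "
from cell import arm
print(arm.sign_off())"
```

```text
the job is handed in; nothing more can be done
None
```

The slide is flat in its nest, the cover is seated over both pins, and the clamp is swung fully in; I handed the job in at about 19 s, and no verdict came back.

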